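# Lay the plug gauges in a row on the sloping tray

### The job

Put the three plug gauges away on the sloping blue tray: one in each white lane, lying flat on the tray and straight up the slope along the middle of the lane, with its lower end at the lip so that the row is even (either end may be the lower, any gauge in any lane). Lay them down gently, without dropping them, let go, and leave the setting block and the micrometer undisturbed.

Things in the scene. Friction and masses are not known exactly. Their poses are not given: they have to be found in the camera images.
- gauge_0: Double-ended plug gauge lying on the bench: black hexagonal handle 24 mm across flats with a plain steel cylinder at each end, 112 mm long in all, 0.14 kg (may vary). Origin: middle of its length, on its underside; x along its length (ends at +-56 mm), z up. The handle runs from x = -38 to +26 mm, 27 mm wide over its corners in y, 24 mm high; the ends are about 18 mm in diameter.
- gauge_0_mid (a point): Centre of gauge_0, on its long axis, 12 mm above its underside.
- gauge_1: Double-ended plug gauge lying on the bench: black hexagonal handle 24 mm across flats with a plain steel cylinder at each end, 112 mm long in all, 0.14 kg (may vary). Origin: middle of its length, on its underside; x along its length (ends at +-56 mm), z up. The handle runs from x = -38 to +26 mm, 27 mm wide over its corners in y, 24 mm high; the ends are about 18 mm in diameter.
- gauge_1_mid (a point): Centre of gauge_1, on its long axis, 12 mm above its underside.
- gauge_2: Double-ended plug gauge lying on the bench: black hexagonal handle 24 mm across flats with a plain steel cylinder at each end, 112 mm long in all, 0.14 kg (may vary). Origin: middle of its length, on its underside; x along its length (ends at +-56 mm), z up. The handle runs from x = -38 to +26 mm, 27 mm wide over its corners in y, 24 mm high; the ends are about 18 mm in diameter.
- gauge_2_mid (a point): Centre of gauge_2, on its long axis, 12 mm above its underside.
- tray: Sloping blue tray, 150 mm (x) by 250 mm (y), fixed. Origin: centre of its upper surface, 64 mm above the bench; x points up the slope (30 degrees from level, low side towards the robot), y along the row, z out of the surface. Lip at the low edge: 14 mm high, 6 mm thick, inner face at x = -69 mm. No ribs or side walls; three 50 mm wide white lanes run up the slope at y = +80, 0, -80 mm.
- gauge_rack: The fixed bent-rod stand that carries the tray, about 130 x 200 mm; origin on the bench beneath the tray's origin, x away from the robot, z up.
- lane_0 (a point): Point on the tray's surface in the middle of the white lane at y = +80 mm (x = -13 mm in the tray's frame, 56 mm up the slope from the lip's inner face): beneath the middle of a gauge whose lower end touches the lip. Axes as the tray's.
- lane_1 (a point): Point on the tray's surface in the middle of the white lane at y = 0 mm (x = -13 mm in the tray's frame, 56 mm up the slope from the lip's inner face): beneath the middle of a gauge whose lower end touches the lip. Axes as the tray's.
- lane_2 (a point): Point on the tray's surface in the middle of the white lane at y = -80 mm (x = -13 mm in the tray's frame, 56 mm up the slope from the lip's inner face): beneath the middle of a gauge whose lower end touches the lip. Axes as the tray's.
- block: Bystander: steel setting block standing on end, 12 x 36 x 78 mm, origin at the centre of its underside, z up.
- micrometer: Bystander: micrometer lying flat, 44 x 132 x 16 mm, long along its y, origin at the centre of its underside, z up.
Things that resemble listed ones, but are neither listed nor needed, are in the scene too. Leave any orange, red or yellow look-alike of the gauge_1 alone.

How it is judged:
By the outcome, as a careful person would: the job done as asked, in the order asked, and still so for the second after the job is handed in, with the robot touching nothing.
It also fails if it takes over 69 s, if anything falls off the work surface, if the arm or the gripper's body presses on something with over 40 N, if the wrist force passes 120 N, or if a joint passes its speed limit or range.

### The arm

A 6-joint arm with a two-finger parallel gripper is mounted at the origin on a cart in front of the work surface, level with it; the furniture and walls round the work are solid. World frame = base frame: x ahead of the robot, y to its left, z up, the work surface at z = 0. Lengths are in m, angles in degrees, forces in N, time in s.
With the tool pointing down it reaches from about 0.35 to 0.85 m from the base axis. Payload 8.1 kg.
Tool frame: the origin (TCP) lies on the mounting face of the last link; the fingertips stand 186 mm ahead of it and the grasp point (between the pads) lies 167 mm ahead of it; z points along the fingers, y is the line along which they close (so a half turn about z gives the same grasp; the last joint's range is limited). The gripper opens to 93 mm and grips with 3 to 60 N. Pads are 15 mm wide; open, the fingers measure 128 mm over their backs; the gripper's body (75 mm by 188 mm) begins 65 mm behind the grasp point.
Start: joints at [-73.648, 7.471, 85.268, -0, 87.261, -4.893], TCP at [0.217, -0.559, 0.405] pointing down, gripper open.
Joint ranges: [-169.43, 169.43], [-51.17, 129.36], [1.28, 143.12], [-76.62, 256.62], [0, 156.53], [-152.29, 152.29]. Speed limits (degrees/s): [136.94, 136.94, 159.86, 180, 180, 180].

### API

Orientations are given as a 3x3 rotation matrix whose columns are the frame's x, y, z axes.
In Python, from workcell import arm gives the robot as it stands. The module is installed in compiled form; this text tells all that it offers.
- The arm moves only by the tool apply_moves, never from a script. Its argument "rows" is a list of rows, each an object with "hand": the finger opening in mm, from 0 to 93; "delta_pos": the shift along the tool's x, y, z in mm, a list of three; "rot": the turn, a rotation vector about the tool's x, y, z in rad, a list of three. A call has 1 to 20 rows; each row shifts and turns the commanded pose from where the row before left it, along the tool's axes as they then stand; what a row does not reach is not made up. A row lasts 1/12 s, in which the tool goes at most 41.7 mm and 7.16 degrees, less where a joint would pass 70% of its speed; a pose out of reach is approached as far as the arm can. A call with a gripper value outside its range is refused whole. The fingers move at their own pace and stop on an object; "force" is the grip in N (left out, the last holds). Time passes only in rows, so rows that do not move let the fingers close. It gives the time, the measured TCP pose, the force, the opening and the grip force at its end, in the units of the state.
- arm.state(): the state, without advancing time (a new reading comes with each control period).
- arm.grab_frame(name): name is "side" or "top"; returns the picture (384x512x3 uint8, red, green, blue); there is no depth.
- arm.get_calibration(name): a dict with "fx", "fy", "cx", "cy" (pixels), "D" ([k1, k2, p1, p2, k3] as OpenCV has them; the pictures are not rectified), "view" (4x4, takes a point from world to camera coordinates). Camera axes: x right, y up, looking along -z (the intrinsics and any distortion apply to the point x, -y, -z); pixel columns grow to the right and rows downward; lengths in m; the calibration is good to about 2 mm. A picture is of the moment at which its call begins. get_calibration takes no time and is no camera call.
- arm.finish_job(): hands the job in; it is judged then, once.
Trained networks look in the newest picture that a camera, given by its name, has taken for a name from the list of things; names that differ only in an ending like _2 or _b are one class to them, and where a whole thing is asked for, a point or a joint stands for the part that bears it (a point fixed in the world has none). Each returns a list of dicts, best first, with "p" (0 to 1); they miss things now and then, are a little off and sometimes report something else, mostly with a low value. They report only what shows in the picture. A call takes as long as a camera call. They do not tell look-alikes from the thing itself.
- arm.cut_out(query, camera): "pixels" (384x512 bool, what is visible of it).
- arm.mark_of(query, camera): "location" ([x, y, z] in m, in the coordinates of the camera as it stood for that picture, good to about 4 mm: a listed point, or the origin of a listed thing).
The state is a dict: "clock": time; "joints": joint angles; "qd": joint speeds; "joint_torque": joint torques, N m; "tool_pos": TCP position; "tool_rot": TCP orientation; "wrist_force": force on the tool from outside, world axes, zero at the start; "moment": the same for the moment, N m; "finger_gap": finger opening in m; "grip_force": force on a finger pad.
Only numpy, scipy, OpenCV 4.12 (cv2) and the standard library are available. Lean on these libraries where they do the work, as an engineer would, in place of code of your own. Each camera call takes 0.05 s, during which the arm holds its last target. There are 200 camera calls.

## Working session

There is one attempt and no reset: what is moved stays moved. The work goes in short steps, Python scripts to look and compute and a tool call to move; the robot and the scene stay as the last step left them, time stands still between calls to the robot, and variables do not carry over. Pictures are saved under pics/ and viewed, at most 10 in all, crops included, and the job is handed in when it is done.

Besides the shell and the picture viewer there is one more tool, called after "Request:" as name(argument=value, ...) on one line, values as JSON. apply_moves: Moves the arm, as the interface text tells. Its arguments: {"type":"object","properties":{"rows":{"type":"array","items":{"type":"object","properties":{"hand":{"type":"number"},"delta_pos":{"type":"array","items":{"type":"number"}},"rot":{"type":"array","items":{"type":"number"}}}}},"force":{"type":"number"}},"required":["rows"]}

```bash
mkdir -p pics; cat > h.py <<'E'
import numpy as np, cv2
from workcell import arm
def cal(n):
    c=arm.get_calibration(n); K=np.array([[c['fx'],0,c['cx']],[0,c['fy'],c['cy']],[0,0,1.]]); return K,np.array(c['D'],float),np.array(c['view'],float)
F=np.diag([1,-1,-1.])
def proj(n,P):
    K,D,V=cal(n); R=F@V[:3,:3]; t=F@V[:3,3]
    return cv2.projectPoints(np.atleast_2d(np.array(P,float)),cv2.Rodrigues(R)[0],t,K,D)[0][:,0]
def ray(n,uv):
    K,D,V=cal(n); u=cv2.undistortPoints(np.array(uv,float).reshape(-1,1,2),K,D)[:,0]
    d=np.c_[u,np.ones(len(u))]@F@V[:3,:3]; o=-V[:3,:3].T@V[:3,3]; return o,d
def onz(n,uv,z):
    o,d=ray(n,uv); return o+d*((z-o[2])/d[:,2])[:,None]
def world(n,l):
    V=cal(n)[2]; return V[:3,:3].T@(np.array(l)-V[:3,3])
E
python3 - <<'E'
from h import *
for n in('top','side'):
    im=arm.grab_frame(n); cv2.imwrite(f'pics/{n}0.png',cv2.resize(im[:,:,::-1],(768,576)))
    K,D,V=cal(n); print(n,K[0,0],D,-V[:3,:3].T@V[:3,3])
    for q in('gauge_0','gauge_0_mid','tray','lane_0','gauge_rack','block','micrometer'):
        for r in arm.mark_of(q,n): print(q,round(r['p'],2),world(n,r['location']).round(4))
E
```

```text
top 474.0671025269636 [-0.11164303  0.          0.          0.          0.        ] [0.37408553 0.20430606 1.45743372]
gauge_0 0.82 [ 5.356e-01  1.960e-01 -3.000e-04]
gauge_0 0.79 [ 0.5017  0.3101 -0.0026]
gauge_0 0.77 [ 0.4437 -0.2118 -0.0029]
gauge_0 0.7 [ 0.4728  0.071  -0.0009]
gauge_0 0.67 [4.872e-01 6.004e-01 1.000e-04]
gauge_0 0.52 [ 0.4411  0.4317 -0.0009]
gauge_0_mid 0.48 [0.4722 0.0707 0.0078]
tray 0.58 [ 0.6296 -0.0745  0.06  ]
lane_0 0.72 [ 0.6221 -0.0712  0.057 ]
lane_0 0.68 [0.6205 0.0091 0.0545]
lane_0 0.66 [ 0.6222 -0.1544  0.0552]
block 0.64 [0.637  0.3143 0.0044]
micrometer 0.46 [0.646  0.2075 0.0013]
micrometer 0.42 [ 0.5006  0.3077 -0.0029]
side 451.49812272709886 [-0.18104723  0.          0.          0.          0.        ] [0.13766762 1.36484007 0.98543773]
gauge_0 0.85 [0.4838 0.6002 0.001 ]
gauge_0 0.8 [ 0.4435  0.4384 -0.001 ]
gauge_0 0.71 [ 0.4985  0.3127 -0.0033]
gauge_0 0.64 [0.4698 0.0734 0.0022]
gauge_0 0.44 [ 0.5337  0.1923 -0.0006]
gauge_0 0.42 [ 0.4458 -0.2118 -0.0032]
gauge_0 0.29 [ 0.6451  0.214  -0.0013]
gauge_0_mid 0.45 [0.4693 0.0699 0.017 ]
tray 0.91 [ 0.6313 -0.0729  0.0619]
tray 0.17 [0.4986 0.3128 0.0106]
lane_0 0.93 [0.623  0.0113 0.0623]
lane_0 0.83 [ 0.6194 -0.1523  0.0556]
lane_0 0.7 [ 0.6185 -0.0718  0.0596]
lane_0 0.18 [0.5036 0.3142 0.0083]
gauge_rack 0.97 [ 0.6286 -0.0749  0.0008]
block 0.55 [0.6378 0.3118 0.0032]
micrometer 0.67 [ 0.6442  0.2119 -0.0027]
```

View pics/top0.png

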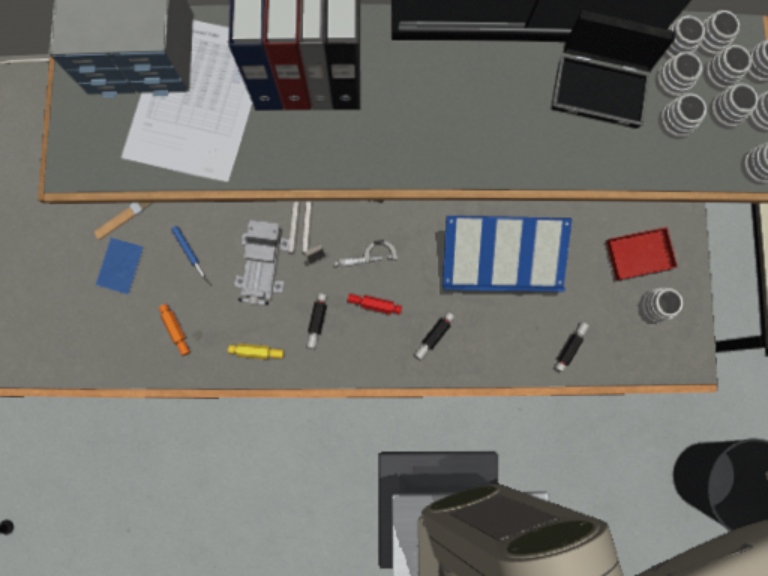

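View pics/side0.png

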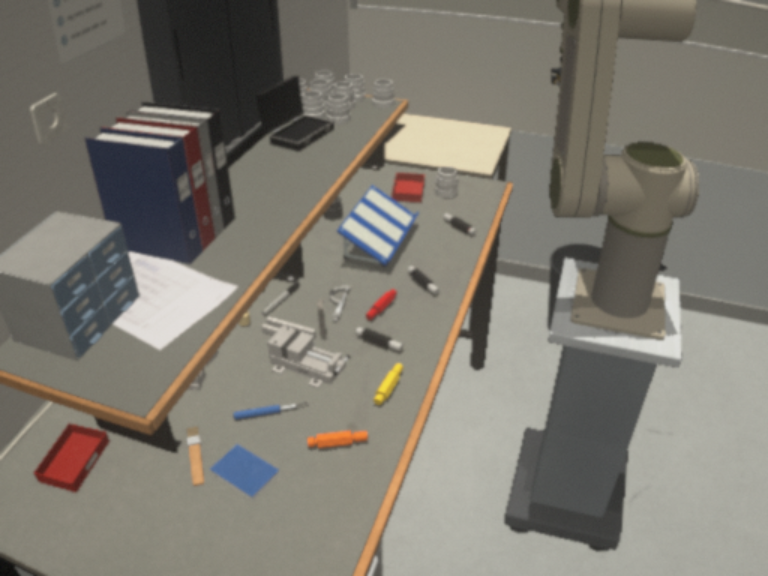

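```bash
python3 - <<'E'
from h import *
s=arm.state(); print(s)
im={}
for n in('top','side'):
    im[n]=arm.grab_frame(n); cv2.imwrite(f'pics/raw_{n}.png',im[n][:,:,::-1])
    print(n)
    for i,r in enumerate(arm.cut_out('gauge_0',n)):
        m=r['pixels'].astype(np.uint8); cs=max(cv2.findContours(m,0,1)[0],key=cv2.contourArea)
        b=cv2.minAreaRect(cs); bp=cv2.boxPoints(b)
        w=onz(n,bp,0.012); c=w.mean(0); e=[w[1]-w[0],w[2]-w[1]]; L=[np.linalg.norm(x) for x in e]; l=e[int(np.argmax(L))]
        print(round(r['p'],2),np.round(b[0]),m.sum(),'c',c.round(4),'L',np.round(L,3),'yaw',round(np.degrees(np.arctan2(l[1],l[0]))%180,1),'col',im[n][m>0].mean(0).round(),np.median(im[n][m>0],0))
E
```

```text
{'clock': 0.8, 'joints': array([-7.36469907e+01,  7.46915140e+00,  8.52658880e+01,  1.47017159e-03,
        8.72591823e+01, -4.89265927e+00]), 'qd': array([-0.03396195, -0.05124988, -0.02514311, -0.05224075,  0.01030753,
        0.05285961]), 'joint_torque': array([-6.06119920e-04, -5.59691584e+01, -4.92040658e+01,  7.66214076e-02,
        2.20901164e-02, -4.78319421e-06]), 'tool_pos': array([ 0.21745512, -0.55922766,  0.40477459]), 'tool_rot': array([[ 9.32035710e-01,  3.62366435e-01,  5.29878954e-05],
       [ 3.62366438e-01, -9.32035706e-01, -8.95538565e-05],
       [ 1.69352988e-05,  1.02668427e-04, -9.99999995e-01]]), 'wrist_force': array([0.24494326, 0.72997066, 0.52377363]), 'moment': array([ 0.0345074 ,  0.02515204, -0.02580107]), 'grip_force': 0.0, 'finger_gap': 0.09332236569814306}
top
0.8 [289. 224.] 246 c [0.4707 0.0704 0.012 ] L [0.108 0.025] yaw 140.0 col [74. 72. 70.] [43.  41.5 41. ]
0.7 [115. 219.] 256 c [0.4867 0.6033 0.012 ] L [0.026 0.112] yaw 28.0 col [183. 100.  41.] [189.5 102.   41. ]
0.62 [170. 234.] 278 c [0.4423 0.434  0.012 ] L [0.027 0.112] yaw 84.6 col [183. 165.  58.] [189.5 167.   59. ]
0.6 [381. 231.] 252 c [ 0.4463 -0.213   0.012 ] L [0.11  0.027] yaw 149.2 col [71. 69. 67.] [42. 41. 40.]
0.52 [211. 213.] 294 c [0.5035 0.3095 0.012 ] L [0.11  0.031] yaw 166.3 col [77. 74. 72.] [45. 43. 42.]
side
0.74 [282. 186.] 128 c [0.4709 0.0641 0.012 ] L [0.035 0.112] yaw 142.5 col [104. 100.  93.] [84.  81.5 76. ]
0.69 [224. 292.] 300 c [0.4846 0.6039 0.012 ] L [0.11  0.033] yaw 18.7 col [211. 118.  59.] [218. 119.  54.]
0.59 [259. 255.] 239 c [0.4382 0.4324 0.012 ] L [0.125 0.032] yaw 83.2 col [203. 177.  67.] [211. 180.  65.]
0.53 [255. 202.] 164 c [0.5335 0.1899 0.012 ] L [0.12  0.035] yaw 77.0 col [168.  62.  57.] [172.5  57.   52. ]
0.5 [253. 226.] 248 c [0.5006 0.3091 0.012 ] L [0.044 0.115] yaw 171.1 col [103. 100.  92.] [86.  82.  76.5]
```

The top view shows three black gauges, at (435,335), (572,346) and (317,320) in the 768-wide picture. The tray is at (508,253), with its low side toward the robot. The orange, yellow and red items are look-alikes. Next I refine the gauge axes and the tray pose.

```bash
cat > fit.py <<'E'
from h import *
def gauges(im,n,pts):
    g=im.max(2).astype(float)
    for p in pts:
        P=np.array(p); c=proj(n,[[*P,.012]])[0]
        yy,xx=np.mgrid[0:384,0:512]; near=np.hypot(xx-c[0],yy-c[1])<24
        dark=(near&(g<75)).astype(np.uint8)
        k,lab,st,ce=cv2.connectedComponentsWithStats(dark); i=1+np.argmax(st[1:,4]); m=lab==i
        uv=np.c_[xx[m],yy[m]].astype(float); w=onz(n,uv,.014)[:,:2]; hc=w.mean(0)
        ev,E=np.linalg.eigh(np.cov((w-hc).T)); a=E[:,1]; yaw=np.degrees(np.arctan2(a[1],a[0]))%180
        a=np.array([np.cos(np.radians(yaw)),np.sin(np.radians(yaw))]); pr=[]
        for t in np.arange(-.075,.0751,.005):
            q=proj(n,[[*(hc+a*t),.014]])[0]; pr.append(int(cv2.getRectSubPix(im[:,:,1].copy(),(1,1),tuple(map(float,q)))[0,0]))
        print(n,'handle c',hc.round(4),'yaw',yaw.round(1),'len',np.ptp((w-hc)@a).round(3),'sd->',(np.sqrt(12*ev)).round(3),m.sum(),pr)
def lanes(im,n,c0=(.630,-.073)):
    # rays onto the tray plane, tray x,y coordinates for yaw 0
    hsv=cv2.cvtColor(im,cv2.COLOR_RGB2HSV); yy,xx=np.mgrid[0:384,0:512]
    uv=np.c_[xx.ravel(),yy.ravel()].astype(float); o,d=ray(n,uv)
    X=np.array([np.cos(np.pi/6),0,.5]); Z=np.array([-.5,0,np.cos(np.pi/6)]); O=np.array([*c0,.064])
    s=((O-o)@Z)/(d@Z); w=o+d*s[:,None]-O; tx=w@X; ty=w[:,1]
    ok=(abs(tx)<.085)&(abs(ty)<.14); H=hsv.reshape(-1,3)
    white=ok&(H[:,1]<60)&(H[:,2]>150); blue=ok&(H[:,0]>95)&(H[:,0]<130)&(H[:,1]>120)
    t=(white|blue)
    print(n,'all x',np.percentile(tx[t],[1,99]).round(4),'y',np.percentile(ty[t],[1,99]).round(4))
    k,lab,st,ce=cv2.connectedComponentsWithStats(white.reshape(384,512).astype(np.uint8))
    for i in range(1,k):
        if st[i,4]<300: continue
        m=(lab==i).ravel(); q=np.c_[tx[m],ty[m]]; c=q.mean(0); ev,E=np.linalg.eigh(np.cov((q-c).T)); a=E[:,1]*np.sign(E[0,1])
        print('  lane c',c.round(4),'yaw',np.degrees(np.arctan2(a[1],a[0])).round(1),np.sqrt(12*ev).round(3))
E
python3 - <<'E'
from fit import *
for n in('top','side'):
    im=cv2.imread(f'pics/raw_{n}.png')[:,:,::-1].copy()
    gauges(im,n,[(.471,.071),(.445,-.212),(.501,.310)]); lanes(im,n)
E
```

```text
top handle c [0.4757 0.0664] yaw 141.0 len 0.066 sd-> [0.027 0.065] 187 [118, 118, 118, 116, 117, 164, 192, 171, 75, 44, 40, 40, 43, 42, 42, 40, 40, 40, 41, 41, 42, 98, 174, 189, 190, 191, 193, 142, 91, 117, 118]
top handle c [ 0.442  -0.2091] yaw 146.9 len 0.073 sd-> [0.029 0.067] 198 [119, 117, 128, 171, 182, 181, 183, 165, 111, 49, 40, 40, 40, 39, 41, 42, 43, 43, 40, 39, 41, 46, 108, 174, 175, 96, 86, 116, 118, 118, 116]
top handle c [0.5089 0.3083] yaw 167.2 len 0.063 sd-> [0.028 0.064] 188 [116, 116, 115, 115, 115, 149, 190, 176, 89, 42, 39, 42, 42, 41, 43, 41, 41, 40, 41, 41, 42, 74, 161, 189, 194, 191, 197, 158, 106, 117, 117]
top all x [-0.0777  0.0756] y [-0.1216  0.123 ]
  lane c [0.007  0.0801] yaw -1.1 [0.05  0.136]
  lane c [ 0.0048 -0.0003] yaw -0.8 [0.051 0.137]
  lane c [ 0.0031 -0.0802] yaw -1.1 [0.05  0.137]
side handle c [0.478 0.071] yaw 132.0 len 0.073 sd-> [0.026 0.063] 70 [141, 143, 146, 160, 178, 180, 165, 117, 79, 61, 58, 56, 57, 56, 55, 55, 53, 52, 53, 53, 54, 57, 72, 85, 98, 104, 101, 100, 100, 98, 104]
side handle c [ 0.4433 -0.204 ] yaw 134.5 len 0.068 sd-> [0.028 0.062] 54 [157, 171, 180, 186, 183, 172, 148, 112, 80, 64, 59, 59, 57, 56, 57, 58, 58, 57, 55, 54, 54, 56, 61, 72, 86, 95, 98, 101, 111, 127, 137]
side handle c [0.5088 0.3146] yaw 159.6 len 0.07 sd-> [0.029 0.063] 114 [140, 140, 140, 142, 159, 189, 189, 151, 92, 59, 56, 55, 55, 55, 56, 54, 54, 53, 52, 55, 54, 58, 78, 107, 116, 112, 110, 103, 93, 105, 130]
side all x [-0.0691  0.0731] y [-0.1073  0.1275]
  lane c [0.0034 0.    ] yaw -0.9 [0.057 0.144]
  lane c [0.0044 0.0811] yaw -0.9 [0.056 0.142]
```

```bash
cat > plan.py <<'E'
from h import *
from scipy.spatial.transform import Rotation as Ro
def down(yaw): c,s=np.cos(np.radians(yaw)),np.sin(np.radians(yaw)); return np.array([[c,s,0],[s,-c,0],[0,0,-1.]])
PSI=-1.2; O=np.array([.631,-.073,.064]); W=Ro.from_euler('z',PSI,degrees=True).as_matrix()
T=W@Ro.from_euler('y',-30,degrees=True).as_matrix()   # tray axes
def lane(y,x=-13e-3,h=.022,flip=True):
    R=T@np.diag([-1,1,-1.] if flip else [1,-1,-1.])
    g=O+T@np.array([x,y,h]); return g-.167*R[:,2],R
def step(p,R,p1,R1,N,name=''):
    """N equal rows from (p,R) to (p1,R1), rounded; returns reached pose"""
    w=Ro.from_matrix(R.T@R1).as_rotvec(); r=(w/N).round(4); Q=Ro.from_rotvec(r).as_matrix()
    S=sum(np.linalg.matrix_power(Q,k) for k in range(N)); d=(np.linalg.solve(S,R.T@(p1-p))*1e3).round(1)
    zs=[];q,A=p.copy(),R.copy()
    for _ in range(N): q=q+A@d*1e-3; A=A@Q; zs.append(q[2])
    print(name,'N',N,'d',d.tolist(),'r',r.tolist(),'|d|',np.linalg.norm(d).round(1),'deg',np.degrees(np.linalg.norm(r)).round(2),'end',q.round(4),'err mm',(1e3*(q-p1)).round(1),'minz',min(zs).round(3))
    return q,A
def cur(): s=arm.state(); return np.array(s['tool_pos']),np.array(s['tool_rot'])
G={'A':((.471,.0702),141),'B':((.447,-.2124),147),'C':((.503,.3096),167.2)}
def over(k,z): (x,y),a=G[k]; return np.array([x,y,z]),down(a)
E
python3 - <<'E'
from plan import *
print(T.round(3))
q=step(*cur(),*over('B',.28),20,'toB')
q=step(*q,*over('B',.188),4,'dn')
q=step(*q,*over('B',.30),4,'up')
a,R=lane(-.08); step(*q,a+T[:,2]*.06+T[:,0]*.01,R,12,'toL2')
print(a,R.round(3))
E
```

```text
[[ 0.866  0.021 -0.5  ]
 [-0.018  1.     0.01 ]
 [ 0.5    0.     0.866]]
toB N 20 d [23.3, 10.6, 6.2] r [-0.0, 0.0, -0.1097] |d| 26.3 deg 6.29 end [ 0.4468 -0.2128  0.2807] err mm [-0.2 -0.4  0.7] minz 0.281
dn N 4 d [0.0, 0.1, 23.2] r [-0.0, -0.0, -0.0002] |d| 23.2 deg 0.01 end [ 0.447  -0.2125  0.1879] err mm [ 0.  -0.1 -0.1] minz 0.188
up N 4 d [0.0, 0.0, -28.0] r [-0.0, -0.0, -0.0] |d| 28.0 deg 0.0 end [ 0.447  -0.2125  0.2999] err mm [ 0.  -0.1 -0.1] minz 0.216
toL2 N 12 d [-2.2, 6.4, 2.6] r [-0.0121, -0.0425, -0.0452] |d| 7.2 deg 3.62 end [ 0.5019 -0.1497  0.278 ] err mm [-0.3  0.6 -0.1] minz 0.278
[ 0.52358947 -0.15076762  0.2211788 ] [[-0.866  0.021  0.5  ]
 [ 0.018  1.    -0.01 ]
 [-0.5    0.    -0.866]]
```

Request:
apply_moves(rows=[{"hand": 60,"delta_pos": [23.3,10.6,6.2],"rot": [0,0,-0.1097]},{"hand": 60,"delta_pos": [23.3,10.6,6.2],"rot": [0,0,-0.1097]},{"hand": 60,"delta_pos": [23.3,10.6,6.2],"rot": [0,0,-0.1097]},{"hand": 60,"delta_pos": [23.3,10.6,6.2],"rot": [0,0,-0.1097]},{"hand": 60,"delta_pos": [23.3,10.6,6.2],"rot": [0,0,-0.1097]},{"hand": 60,"delta_pos": [23.3,10.6,6.2],"rot": [0,0,-0.1097]},{"hand": 60,"delta_pos": [23.3,10.6,6.2],"rot": [0,0,-0.1097]},{"hand": 60,"delta_pos": [23.3,10.6,6.2],"rot": [0,0,-0.1097]},{"hand": 60,"delta_pos": [23.3,10.6,6.2],"rot": [0,0,-0.1097]},{"hand": 60,"delta_pos": [23.3,10.6,6.2],"rot": [0,0,-0.1097]},{"hand": 60,"delta_pos": [23.3,10.6,6.2],"rot": [0,0,-0.1097]},{"hand": 60,"delta_pos": [23.3,10.6,6.2],"rot": [0,0,-0.1097]},{"hand": 60,"delta_pos": [23.3,10.6,6.2],"rot": [0,0,-0.1097]},{"hand": 60,"delta_pos": [23.3,10.6,6.2],"rot": [0,0,-0.1097]},{"hand": 60,"delta_pos": [23.3,10.6,6.2],"rot": [0,0,-0.1097]},{"hand": 60,"delta_pos": [23.3,10.6,6.2],"rot": [0,0,-0.1097]},{"hand": 60,"delta_pos": [23.3,10.6,6.2],"rot": [0,0,-0.1097]},{"hand": 60,"delta_pos": [23.3,10.6,6.2],"rot": [0,0,-0.1097]},{"hand": 60,"delta_pos": [23.3,10.6,6.2],"rot": [0,0,-0.1097]},{"hand": 60,"delta_pos": [23.3,10.6,6.2],"rot": [0,0,-0.1097]}], force=25)

```text
clock: 2.67
tool_pos: [0.4467, -0.2115, 0.2805]
tool_rot: [[-0.841, 0.54, 0.0], [0.54, 0.841, -0.0], [-0.0, 0.0, -1.0]]
wrist_force: [-1.1, 0.6, -0.1]
finger_gap: 0.0598
grip_force: 0.0
```

```bash
python3 - <<'E'
from plan import *
s=arm.state(); print(s['joints'].round(1),s['qd'].round(1),s['finger_gap'])
q=step(*cur(),*over('B',.188),6,'dn')
for n in('top','side'):
    im=arm.grab_frame(n)
    cv2.imwrite(f'pics/b_{n}.png',im[:,:,::-1])
print(cur())
E
```

```text
[-31.3  -3.5 109.8   0.   73.7 -88.6] [ 18.1 -34.3  41.5  -0.   -7.2 -56.9] 0.05982600546868744
dn N 6 d [-0.1, -0.1, 15.4] r [0.0, 0.0001, 0.0009] |d| 15.4 deg 0.05 end [ 0.4469 -0.2123  0.1881] err mm [-0.1  0.1  0.1] minz 0.188
(array([ 0.44513148, -0.20978048,  0.27872336]), array([[-8.41464699e-01,  5.40300223e-01, -3.58183181e-03],
       [ 5.40292843e-01,  8.41472188e-01,  2.86351966e-03],
       [ 4.56117216e-03,  4.74312617e-04, -9.99989485e-01]]))
```

Request:
apply_moves(rows=[{"hand": 60,"delta_pos": [0,0,18.5],"rot": [0,0,0]},{"hand": 60,"delta_pos": [0,0,18.5],"rot": [0,0,0]},{"hand": 60,"delta_pos": [0,0,18.5],"rot": [0,0,0]},{"hand": 60,"delta_pos": [0,0,18.5],"rot": [0,0,0]},{"hand": 60,"delta_pos": [0,0,18.5],"rot": [0,0,0]},{"hand": 60,"delta_pos": [0,0,0],"rot": [0,0,0]},{"hand": 60,"delta_pos": [0,0,0],"rot": [0,0,0]},{"hand": 10,"delta_pos": [0,0,0],"rot": [0,0,0]},{"hand": 10,"delta_pos": [0,0,0],"rot": [0,0,0]},{"hand": 10,"delta_pos": [0,0,0],"rot": [0,0,0]},{"hand": 10,"delta_pos": [0,0,0],"rot": [0,0,0]},{"hand": 10,"delta_pos": [0,0,0],"rot": [0,0,0]},{"hand": 10,"delta_pos": [0,0,0],"rot": [0,0,0]},{"hand": 10,"delta_pos": [0,0,0],"rot": [0,0,0]}], force=25)

```text
clock: 3.93
tool_pos: [0.4469, -0.2128, 0.1884]
tool_rot: [[-0.838, 0.545, 0.0], [0.545, 0.838, -0.0], [-0.0, -0.0, -1.0]]
wrist_force: [-0.7, 0.0, 1.4]
finger_gap: 0.0255
grip_force: 25.0
```

```bash
python3 - <<'E'
from plan import *
im=arm.grab_frame('side'); c=im[100:230,200:360]; cv2.imwrite('pics/c1.png',cv2.resize(c[:,:,::-1],(800,600)))
s=arm.state(); print(s['joints'].round(1),s['finger_gap'],s['grip_force'],cur())
q=cur(); q=step(*q,q[0]+[0,0,.11],q[1],5,'up')
a,R=lane(-.08); step(*q,a+T[:,2]*.05+T[:,0]*.01,R,12,'toL2')
E
```

```text
[-31.4   4.2 112.8  -0.   63.  -88.4] 0.02578189029443246 24.990540258586407 (array([ 0.4468381 , -0.21280537,  0.188401  ]), array([[-8.38227711e-01,  5.45320351e-01,  1.38467108e-04],
       [ 5.45320331e-01,  8.38227720e-01, -1.59149707e-04],
       [-2.02854543e-04, -5.78947649e-05, -9.99999978e-01]]))
up N 5 d [-0.0, -0.0, -22.0] r [0.0, 0.0, 0.0] |d| 22.0 deg 0.0 end [ 0.4468 -0.2128  0.2984] err mm [-0.  0. -0.] minz 0.21
toL2 N 12 d [-2.5, 6.5, 3.3] r [-0.0121, -0.0425, -0.0452] |d| 7.7 deg 3.62 end [ 0.5074 -0.1503  0.2693] err mm [ 0.1  0.1 -0.2] minz 0.269
```

Request:
apply_moves(rows=[{"hand": 10,"delta_pos": [0,0,-22],"rot": [0,0,0]},{"hand": 10,"delta_pos": [0,0,-22],"rot": [0,0,0]},{"hand": 10,"delta_pos": [0,0,-22],"rot": [0,0,0]},{"hand": 10,"delta_pos": [0,0,-22],"rot": [0,0,0]},{"hand": 10,"delta_pos": [0,0,-22],"rot": [0,0,0]},{"hand": 10,"delta_pos": [-2.5,6.5,3.3],"rot": [-0.0121,-0.0425,-0.0452]},{"hand": 10,"delta_pos": [-2.5,6.5,3.3],"rot": [-0.0121,-0.0425,-0.0452]},{"hand": 10,"delta_pos": [-2.5,6.5,3.3],"rot": [-0.0121,-0.0425,-0.0452]},{"hand": 10,"delta_pos": [-2.5,6.5,3.3],"rot": [-0.0121,-0.0425,-0.0452]},{"hand": 10,"delta_pos": [-2.5,6.5,3.3],"rot": [-0.0121,-0.0425,-0.0452]},{"hand": 10,"delta_pos": [-2.5,6.5,3.3],"rot": [-0.0121,-0.0425,-0.0452]},{"hand": 10,"delta_pos": [-2.5,6.5,3.3],"rot": [-0.0121,-0.0425,-0.0452]},{"hand": 10,"delta_pos": [-2.5,6.5,3.3],"rot": [-0.0121,-0.0425,-0.0452]},{"hand": 10,"delta_pos": [-2.5,6.5,3.3],"rot": [-0.0121,-0.0425,-0.0452]},{"hand": 10,"delta_pos": [-2.5,6.5,3.3],"rot": [-0.0121,-0.0425,-0.0452]},{"hand": 10,"delta_pos": [-2.5,6.5,3.3],"rot": [-0.0121,-0.0425,-0.0452]},{"hand": 10,"delta_pos": [-2.5,6.5,3.3],"rot": [-0.0121,-0.0425,-0.0452]},{"hand": 10,"delta_pos": [0,0,0],"rot": [0,0,0]},{"hand": 10,"delta_pos": [0,0,0],"rot": [0,0,0]}])

```text
clock: 5.57
tool_pos: [0.5068, -0.1501, 0.2686]
tool_rot: [[-0.867, 0.023, 0.498], [0.02, 1.0, -0.01], [-0.498, 0.001, -0.867]]
wrist_force: [-0.9, 0.1, -1.0]
finger_gap: 0.0263
grip_force: 25.0
```

```bash
python3 - <<'E'
from plan import *
im=arm.grab_frame('side'); c=im[100:220,190:350]; cv2.imwrite('pics/c2.png',cv2.resize(c[:,:,::-1],(800,600),interpolation=cv2.INTER_CUBIC))
s=arm.state(); print(s['joints'].round(1),s['finger_gap'],s['grip_force'],s['wrist_force'],s['moment'],cur())
a,R=lane(-.08); q=step(*cur(),a+T[:,2]*.005+T[:,0]*.006,R,5,'dn')
E
```

```text
[ -26.5  -10.1  120.    17.8   44.  -125.2] 0.02580784857493924 24.9900421500206 [ 0.65282874 -0.27017641 -0.8341708 ] [ 0.06011768  0.2085059  -0.01768927] (array([ 0.50701503, -0.15031683,  0.26892863]), array([[-8.66800576e-01,  2.28303658e-02,  4.98132047e-01],
       [ 2.00366600e-02,  9.99739235e-01, -1.09541719e-02],
       [-4.98252239e-01,  4.85819940e-04, -8.67031989e-01]]))
dn N 5 d [0.7, -0.0, 8.9] r [-0.0001, -0.0004, -0.0004] |d| 8.9 deg 0.03 end [ 0.5262 -0.1507  0.2286] err mm [-0.1  0.1  0.1] minz 0.229
```

View pics/c2.png

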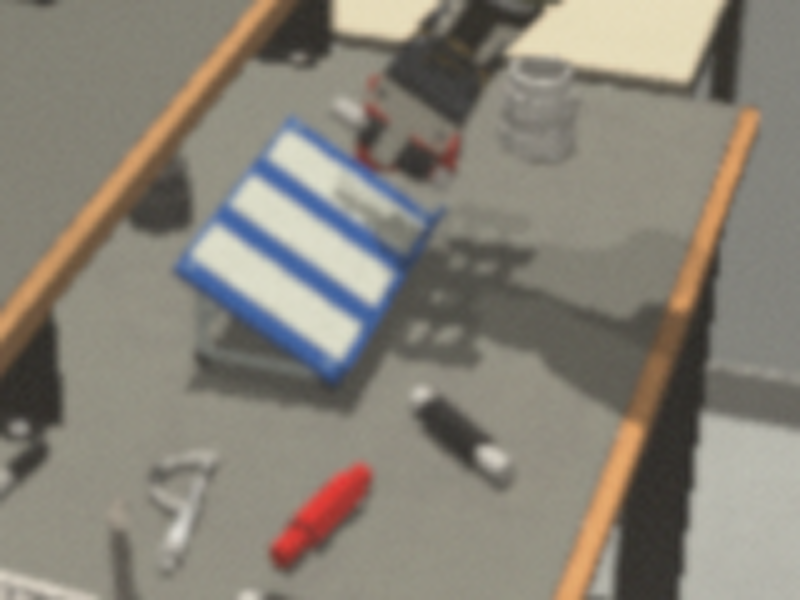

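The side view shows the gauge held level with the tray, over the far lane at about (390,140). Now I lower it toward lane_2.

Request:
apply_moves(rows=[{"hand": 10,"delta_pos": [0.7,0,8.9],"rot": [0,0,0]},{"hand": 10,"delta_pos": [0.7,0,8.9],"rot": [0,0,0]},{"hand": 10,"delta_pos": [0.7,0,8.9],"rot": [0,0,0]},{"hand": 10,"delta_pos": [0.7,0,8.9],"rot": [0,0,0]},{"hand": 10,"delta_pos": [0.7,0,8.9],"rot": [0,0,0]},{"hand": 10,"delta_pos": [0,0,1],"rot": [0,0,0]},{"hand": 10,"delta_pos": [0,0,1],"rot": [0,0,0]},{"hand": 10,"delta_pos": [0,0,1],"rot": [0,0,0]},{"hand": 10,"delta_pos": [0,0,0],"rot": [0,0,0]},{"hand": 10,"delta_pos": [0,0,0],"rot": [0,0,0]}])

```text
clock: 6.45
tool_pos: [0.5282, -0.1508, 0.2267]
tool_rot: [[-0.866, 0.022, 0.5], [0.018, 1.0, -0.011], [-0.501, -0.0, -0.866]]
wrist_force: [0.5, -0.1, -1.1]
finger_gap: 0.0259
grip_force: 25.0
```

Request:
apply_moves(rows=[{"hand": 10,"delta_pos": [0,0,0.5],"rot": [0,0,0]},{"hand": 10,"delta_pos": [0,0,0.5],"rot": [0,0,0]},{"hand": 10,"delta_pos": [0,0,0.5],"rot": [0,0,0]},{"hand": 10,"delta_pos": [0,0,0],"rot": [0,0,0]}])

```text
clock: 6.78
tool_pos: [0.5288, -0.1508, 0.225]
tool_rot: [[-0.866, 0.022, 0.5], [0.019, 1.0, -0.011], [-0.5, -0.0, -0.866]]
wrist_force: [0.3, 0.1, -0.7]
finger_gap: 0.026
grip_force: 25.0
```

Request:
apply_moves(rows=[{"hand": 10,"delta_pos": [0,0,0.5],"rot": [0,0,0]},{"hand": 10,"delta_pos": [0,0,0.5],"rot": [0,0,0]},{"hand": 10,"delta_pos": [0,0,0.5],"rot": [0,0,0]},{"hand": 10,"delta_pos": [0,0,0],"rot": [0,0,0]}])

```text
clock: 7.12
tool_pos: [0.5295, -0.1507, 0.2236]
tool_rot: [[-0.866, 0.022, 0.5], [0.019, 1.0, -0.011], [-0.5, -0.0, -0.866]]
wrist_force: [-0.3, 0.3, -0.4]
finger_gap: 0.0261
grip_force: 25.0
```

Request:
apply_moves(rows=[{"hand": 10,"delta_pos": [0,0,0.5],"rot": [0,0,0]},{"hand": 10,"delta_pos": [0,0,0.5],"rot": [0,0,0]},{"hand": 10,"delta_pos": [0,0,0],"rot": [0,0,0]}])

```text
clock: 7.37
tool_pos: [0.5299, -0.1509, 0.2234]
tool_rot: [[-0.866, 0.021, 0.499], [0.018, 1.0, -0.011], [-0.499, -0.0, -0.866]]
wrist_force: [-14.3, 2.1, 12.1]
finger_gap: 0.0257
grip_force: 25.0
```

Request:
apply_moves(rows=[{"hand": 10,"delta_pos": [0,0,-0.4],"rot": [0,0,0]},{"hand": 10,"delta_pos": [1,0,0],"rot": [0,0,0]},{"hand": 10,"delta_pos": [1,0,0],"rot": [0,0,0]},{"hand": 10,"delta_pos": [1,0,0],"rot": [0,0,0]},{"hand": 10,"delta_pos": [1,0,0],"rot": [0,0,0]},{"hand": 10,"delta_pos": [0,0,0],"rot": [0,0,0]}])

```text
clock: 7.87
tool_pos: [0.5267, -0.1509, 0.2218]
tool_rot: [[-0.865, 0.022, 0.501], [0.019, 1.0, -0.012], [-0.501, -0.001, -0.865]]
wrist_force: [-0.5, -0.1, 4.9]
finger_gap: 0.026
grip_force: 25.0
```

Request:
apply_moves(rows=[{"hand": 10,"delta_pos": [0.7,0,0],"rot": [0,0,0]},{"hand": 10,"delta_pos": [0.7,0,0],"rot": [0,0,0]},{"hand": 10,"delta_pos": [0,0,0],"rot": [0,0,0]}])

```text
clock: 8.12
tool_pos: [0.5255, -0.1509, 0.2211]
tool_rot: [[-0.865, 0.022, 0.501], [0.018, 1.0, -0.011], [-0.501, -0.001, -0.865]]
wrist_force: [-0.2, -0.8, 6.4]
finger_gap: 0.0262
grip_force: 25.0
```

Request:
apply_moves(rows=[{"hand": 10,"delta_pos": [0.7,0,0],"rot": [0,0,0]},{"hand": 10,"delta_pos": [0.7,0,0],"rot": [0,0,0]},{"hand": 10,"delta_pos": [0,0,0],"rot": [0,0,0]}])

```text
clock: 8.37
tool_pos: [0.5247, -0.1509, 0.2207]
tool_rot: [[-0.865, 0.022, 0.502], [0.019, 1.0, -0.012], [-0.502, -0.001, -0.865]]
wrist_force: [6.0, -0.1, 2.8]
finger_gap: 0.026
grip_force: 25.0
```

Request:
apply_moves(rows=[{"hand": 10,"delta_pos": [0.7,0,0],"rot": [0,0,0]},{"hand": 10,"delta_pos": [0.7,0,0],"rot": [0,0,0]},{"hand": 10,"delta_pos": [0,0,0],"rot": [0,0,0]}])

```text
clock: 8.62
tool_pos: [0.5241, -0.151, 0.2208]
tool_rot: [[-0.863, 0.022, 0.504], [0.019, 1.0, -0.012], [-0.504, -0.001, -0.864]]
wrist_force: [9.1, 0.4, 4.9]
finger_gap: 0.0255
grip_force: 25.0
```

Request:
apply_moves(rows=[{"hand": 10,"delta_pos": [-0.5,0,0.5],"rot": [0,0,0]},{"hand": 10,"delta_pos": [0,0,0],"rot": [0,0,0]},{"hand": 24,"delta_pos": [0,0,0],"rot": [0,0,0]},{"hand": 27,"delta_pos": [0,0,0],"rot": [0,0,0]},{"hand": 30,"delta_pos": [0,0,0],"rot": [0,0,0]},{"hand": 45,"delta_pos": [0,0,0],"rot": [0,0,0]},{"hand": 45,"delta_pos": [0,0,0],"rot": [0,0,0]},{"hand": 45,"delta_pos": [0,0,0],"rot": [0,0,0]},{"hand": 45,"delta_pos": [0,0,-10],"rot": [0,0,0]},{"hand": 45,"delta_pos": [0,0,-20],"rot": [0,0,0]},{"hand": 45,"delta_pos": [0,0,-25],"rot": [0,0,0]},{"hand": 45,"delta_pos": [0,0,-25],"rot": [0,0,0]},{"hand": 60,"delta_pos": [0,0,0],"rot": [0,0,0]},{"hand": 60,"delta_pos": [0,0,0],"rot": [0,0,0]}])

```text
clock: 9.78
tool_pos: [0.4836, -0.1501, 0.2895]
tool_rot: [[-0.865, 0.022, 0.502], [0.018, 1.0, -0.012], [-0.502, -0.001, -0.865]]
wrist_force: [0.5, -0.1, -0.0]
finger_gap: 0.0544
grip_force: 0.0
```

```bash
python3 - <<'E'
from plan import *
im=arm.grab_frame('top'); im2=arm.grab_frame('side')
a=cv2.resize(im[120:220,270:400],(390*2,600))[:,:,::-1]; cv2.imwrite('pics/d1.png',np.vstack([cv2.resize(im[130:210,270:400],(780,300),interpolation=2),cv2.resize(im2[120:190,200:320],(780,300),interpolation=2)])[:,:,::-1])
q=step(*cur(),*over('A',.28),12,'toA')
q=step(*q,*over('A',.188),5,'dn')
E
```

```text
toA N 12 d [7.0, 17.3, -0.9] r [0.0144, 0.0419, 0.0536] |d| 18.7 deg 3.98 end [0.4712 0.07   0.2802] err mm [ 0.2 -0.2  0.2] minz 0.278
dn N 5 d [0.1, 0.0, 18.4] r [-0.0001, 0.0001, 0.0001] |d| 18.4 deg 0.01 end [0.4708 0.0703 0.1882] err mm [-0.2  0.1  0.2] minz 0.188
```

View pics/d1.png

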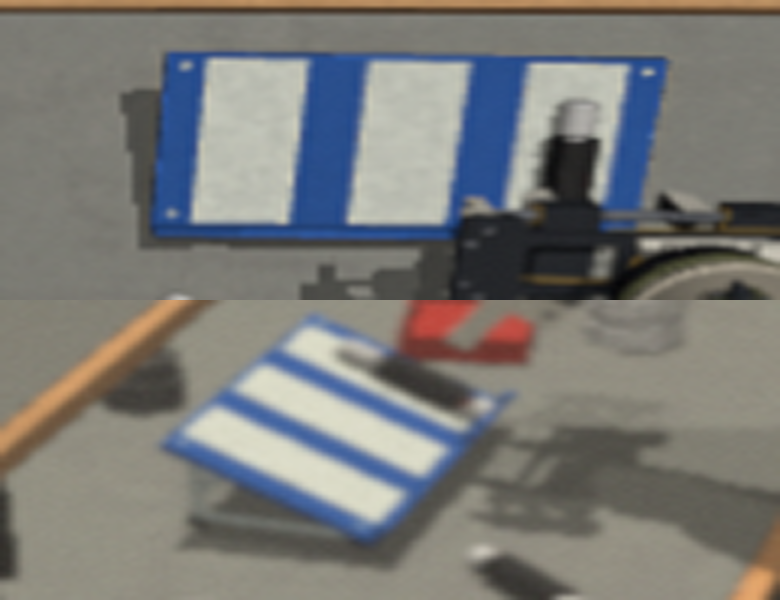

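The gauge lies along the middle of the right-hand lane at the lip (top half of the picture, about (575,150)). On to gauge A.

Request:
apply_moves(rows=[{"hand": 60,"delta_pos": [7,17.3,-0.9],"rot": [0.0144,0.0419,0.0536]},{"hand": 60,"delta_pos": [7,17.3,-0.9],"rot": [0.0144,0.0419,0.0536]},{"hand": 60,"delta_pos": [7,17.3,-0.9],"rot": [0.0144,0.0419,0.0536]},{"hand": 60,"delta_pos": [7,17.3,-0.9],"rot": [0.0144,0.0419,0.0536]},{"hand": 60,"delta_pos": [7,17.3,-0.9],"rot": [0.0144,0.0419,0.0536]},{"hand": 60,"delta_pos": [7,17.3,-0.9],"rot": [0.0144,0.0419,0.0536]},{"hand": 60,"delta_pos": [7,17.3,-0.9],"rot": [0.0144,0.0419,0.0536]},{"hand": 60,"delta_pos": [7,17.3,-0.9],"rot": [0.0144,0.0419,0.0536]},{"hand": 60,"delta_pos": [7,17.3,-0.9],"rot": [0.0144,0.0419,0.0536]},{"hand": 60,"delta_pos": [7,17.3,-0.9],"rot": [0.0144,0.0419,0.0536]},{"hand": 60,"delta_pos": [7,17.3,-0.9],"rot": [0.0144,0.0419,0.0536]},{"hand": 60,"delta_pos": [7,17.3,-0.9],"rot": [0.0144,0.0419,0.0536]},{"hand": 60,"delta_pos": [0,0,0],"rot": [0,0,0]},{"hand": 60,"delta_pos": [0,0,0],"rot": [0,0,0]},{"hand": 60,"delta_pos": [0,0,0],"rot": [0,0,0]}])

```text
clock: 11.13
tool_pos: [0.4711, 0.0697, 0.2796]
tool_rot: [[-0.779, 0.627, -0.0], [0.627, 0.779, -0.002], [-0.001, -0.002, -1.0]]
wrist_force: [0.1, -0.7, 0.5]
finger_gap: 0.0601
grip_force: 0.0
```

```bash
python3 - <<'E'
from plan import *
q=step(*cur(),*over('A',.188),5,'dn')
q=step(*q,q[0]+[0,0,.11],q[1],5,'up')
a,R=lane(0); step(*q,a+T[:,2]*.05+T[:,0]*.01,R,12,'toL1')
E
```

```text
dn N 5 d [0.1, 0.1, 18.3] r [-0.0003, 0.0002, 0.0005] |d| 18.3 deg 0.04 end [0.471  0.0703 0.1881] err mm [-0.   0.1  0.1] minz 0.188
up N 5 d [0.0, -0.0, -22.0] r [0.0, 0.0, 0.0] |d| 22.0 deg 0.0 end [0.471  0.0703 0.2981] err mm [ 0. -0. -0.] minz 0.21
toL1 N 12 d [-6.8, -10.0, 3.8] r [-0.0144, -0.042, -0.0537] |d| 12.7 deg 3.99 end [ 0.5093 -0.0702  0.27  ] err mm [0.3 0.2 0.6] minz 0.27
```

Request:
apply_moves(rows=[{"hand": 60,"delta_pos": [0.1,0.1,18.3],"rot": [-0.0003,0.0002,0.0005]},{"hand": 60,"delta_pos": [0.1,0.1,18.3],"rot": [-0.0003,0.0002,0.0005]},{"hand": 60,"delta_pos": [0.1,0.1,18.3],"rot": [-0.0003,0.0002,0.0005]},{"hand": 60,"delta_pos": [0.1,0.1,18.3],"rot": [-0.0003,0.0002,0.0005]},{"hand": 60,"delta_pos": [0.1,0.1,18.3],"rot": [-0.0003,0.0002,0.0005]},{"hand": 60,"delta_pos": [0,0,0],"rot": [0,0,0]},{"hand": 60,"delta_pos": [0,0,0],"rot": [0,0,0]},{"hand": 10,"delta_pos": [0,0,0],"rot": [0,0,0]},{"hand": 10,"delta_pos": [0,0,0],"rot": [0,0,0]},{"hand": 10,"delta_pos": [0,0,0],"rot": [0,0,0]},{"hand": 10,"delta_pos": [0,0,0],"rot": [0,0,0]},{"hand": 10,"delta_pos": [0,0,0],"rot": [0,0,0]},{"hand": 10,"delta_pos": [0,0,0],"rot": [0,0,0]},{"hand": 10,"delta_pos": [0,0,0],"rot": [0,0,0]}])

```text
clock: 12.3
tool_pos: [0.4715, 0.0706, 0.1898]
tool_rot: [[-0.776, 0.631, 0.002], [0.631, 0.776, 0.001], [-0.001, 0.002, -1.0]]
wrist_force: [-0.6, 0.2, 1.5]
finger_gap: 0.0262
grip_force: 25.0
```

Request:
apply_moves(rows=[{"hand": 10,"delta_pos": [0,0,-22],"rot": [0,0,0]},{"hand": 10,"delta_pos": [0,0,-22],"rot": [0,0,0]},{"hand": 10,"delta_pos": [0,0,-22],"rot": [0,0,0]},{"hand": 10,"delta_pos": [0,0,-22],"rot": [0,0,0]},{"hand": 10,"delta_pos": [0,0,-22],"rot": [0,0,0]},{"hand": 10,"delta_pos": [-6.8,-10,3.8],"rot": [-0.0144,-0.042,-0.0537]},{"hand": 10,"delta_pos": [-6.8,-10,3.8],"rot": [-0.0144,-0.042,-0.0537]},{"hand": 10,"delta_pos": [-6.8,-10,3.8],"rot": [-0.0144,-0.042,-0.0537]},{"hand": 10,"delta_pos": [-6.8,-10,3.8],"rot": [-0.0144,-0.042,-0.0537]},{"hand": 10,"delta_pos": [-6.8,-10,3.8],"rot": [-0.0144,-0.042,-0.0537]},{"hand": 10,"delta_pos": [-6.8,-10,3.8],"rot": [-0.0144,-0.042,-0.0537]},{"hand": 10,"delta_pos": [-6.8,-10,3.8],"rot": [-0.0144,-0.042,-0.0537]},{"hand": 10,"delta_pos": [-6.8,-10,3.8],"rot": [-0.0144,-0.042,-0.0537]},{"hand": 10,"delta_pos": [-6.8,-10,3.8],"rot": [-0.0144,-0.042,-0.0537]},{"hand": 10,"delta_pos": [-6.8,-10,3.8],"rot": [-0.0144,-0.042,-0.0537]},{"hand": 10,"delta_pos": [-6.8,-10,3.8],"rot": [-0.0144,-0.042,-0.0537]},{"hand": 10,"delta_pos": [-6.8,-10,3.8],"rot": [-0.0144,-0.042,-0.0537]},{"hand": 10,"delta_pos": [0,0,0],"rot": [0,0,0]},{"hand": 10,"delta_pos": [0,0,0],"rot": [0,0,0]},{"hand": 10,"delta_pos": [0,0,0],"rot": [0,0,0]}])

```text
clock: 13.97
tool_pos: [0.5089, -0.0698, 0.2711]
tool_rot: [[-0.866, 0.025, 0.499], [0.022, 1.0, -0.011], [-0.499, 0.002, -0.866]]
wrist_force: [-1.2, -0.3, -1.0]
finger_gap: 0.0258
grip_force: 25.0
```

```bash
python3 - <<'E'
from plan import *
s=arm.state(); print(s['finger_gap'],s['wrist_force'].round(1),s['moment'].round(2))
a,R=lane(0); q=step(*cur(),a+T[:,2]*.0015+T[:,0]*.006,R,6,'dn')
im2=arm.grab_frame('side'); cv2.imwrite('pics/e1.png',cv2.resize(im2[110:200,200:320],(800,600),interpolation=2)[:,:,::-1])
E
```

```text
0.025814984901832896 [-1.2 -0.3 -1. ] [0.07 0.22 0.  ]
dn N 6 d [0.8, -0.1, 8.3] r [-0.0, -0.0002, -0.0007] |d| 8.3 deg 0.04 end [ 0.5296 -0.0708  0.2255] err mm [-0.1  0.1  0.1] minz 0.226
```

View pics/e1.png

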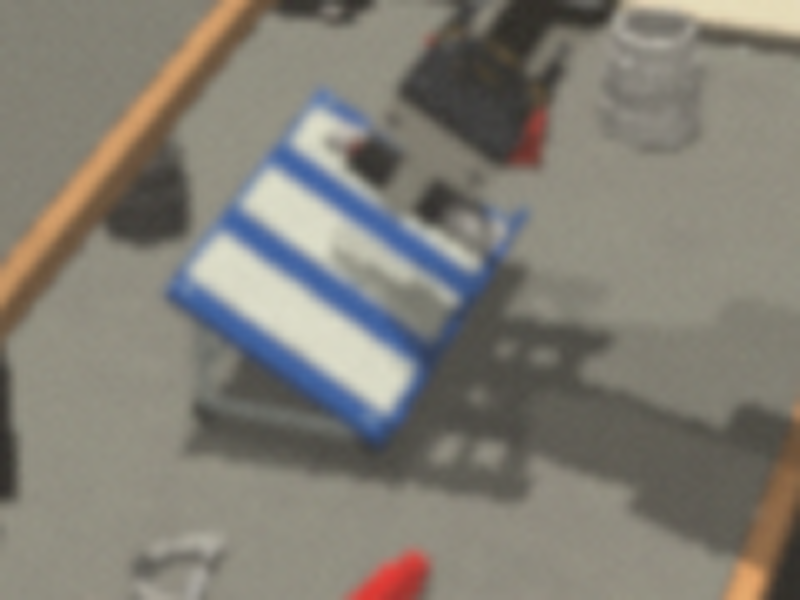

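The side view shows the second gauge held above the middle lane (about (440,200)), hiding the one already placed. Now I lower it.

Request:
apply_moves(rows=[{"hand": 10,"delta_pos": [0.8,-0.1,8.3],"rot": [0,-0.0002,-0.0007]},{"hand": 10,"delta_pos": [0.8,-0.1,8.3],"rot": [0,-0.0002,-0.0007]},{"hand": 10,"delta_pos": [0.8,-0.1,8.3],"rot": [0,-0.0002,-0.0007]},{"hand": 10,"delta_pos": [0.8,-0.1,8.3],"rot": [0,-0.0002,-0.0007]},{"hand": 10,"delta_pos": [0.8,-0.1,8.3],"rot": [0,-0.0002,-0.0007]},{"hand": 10,"delta_pos": [0.4,0,4],"rot": [0,-0.0002,-0.0007]},{"hand": 10,"delta_pos": [0.2,0,2.3],"rot": [0,0,0]},{"hand": 10,"delta_pos": [0.2,0,1],"rot": [0,0,0]},{"hand": 10,"delta_pos": [0,0,0.5],"rot": [0,0,0]},{"hand": 10,"delta_pos": [0,0,0],"rot": [0,0,0]},{"hand": 10,"delta_pos": [0,0,0],"rot": [0,0,0]}])

```text
clock: 14.93
tool_pos: [0.53, -0.0711, 0.2268]
tool_rot: [[-0.864, 0.019, 0.503], [0.016, 1.0, -0.011], [-0.503, -0.001, -0.864]]
wrist_force: [-0.7, 0.3, -1.2]
finger_gap: 0.0263
grip_force: 25.0
```

Request:
apply_moves(rows=[{"hand": 10,"delta_pos": [0,0,0.4],"rot": [0,0,0]},{"hand": 10,"delta_pos": [0,0,0.4],"rot": [0,0,0]},{"hand": 10,"delta_pos": [0,0,0],"rot": [0,0,0]}])

```text
clock: 15.18
tool_pos: [0.5303, -0.071, 0.2259]
tool_rot: [[-0.864, 0.019, 0.502], [0.016, 1.0, -0.011], [-0.502, -0.001, -0.865]]
wrist_force: [0.5, 1.3, -0.9]
finger_gap: 0.0255
grip_force: 25.0
```

Request:
apply_moves(rows=[{"hand": 10,"delta_pos": [0,0,0.5],"rot": [0,0,0]},{"hand": 10,"delta_pos": [0,0,0.5],"rot": [0,0,0]},{"hand": 10,"delta_pos": [0,0,0.5],"rot": [0,0,0]},{"hand": 10,"delta_pos": [0,0,0],"rot": [0,0,0]}])

```text
clock: 15.52
tool_pos: [0.531, -0.0711, 0.2248]
tool_rot: [[-0.865, 0.019, 0.502], [0.016, 1.0, -0.011], [-0.502, -0.001, -0.865]]
wrist_force: [-8.0, -0.0, 5.6]
finger_gap: 0.0259
grip_force: 25.0
```

Request:
apply_moves(rows=[{"hand": 10,"delta_pos": [0,0,0.4],"rot": [0,0,0]},{"hand": 10,"delta_pos": [0,0,0.4],"rot": [0,0,0]},{"hand": 10,"delta_pos": [0,0,0],"rot": [0,0,0]}])

```text
clock: 15.77
tool_pos: [0.5313, -0.0711, 0.2246]
tool_rot: [[-0.865, 0.019, 0.502], [0.016, 1.0, -0.011], [-0.502, -0.001, -0.865]]
wrist_force: [-18.5, -0.3, 18.2]
finger_gap: 0.0258
grip_force: 25.0
```

Request:
apply_moves(rows=[{"hand": 10,"delta_pos": [0,0,-0.8],"rot": [0,0,0]},{"hand": 10,"delta_pos": [1,0,0],"rot": [0,0,0]},{"hand": 10,"delta_pos": [1,0,0],"rot": [0,0,0]},{"hand": 10,"delta_pos": [1,0,0],"rot": [0,0,0]},{"hand": 10,"delta_pos": [1,0,0],"rot": [0,0,0]},{"hand": 10,"delta_pos": [1,0,0],"rot": [0,0,0]},{"hand": 10,"delta_pos": [0,0,0],"rot": [0,0,0]}])

```text
clock: 16.35
tool_pos: [0.5271, -0.0711, 0.2225]
tool_rot: [[-0.864, 0.019, 0.503], [0.016, 1.0, -0.011], [-0.503, -0.001, -0.864]]
wrist_force: [-0.6, 0.8, 5.2]
finger_gap: 0.0262
grip_force: 25.0
```

Request:
apply_moves(rows=[{"hand": 10,"delta_pos": [0.7,0,0],"rot": [0,0,0]},{"hand": 10,"delta_pos": [0.7,0,0],"rot": [0,0,0]},{"hand": 10,"delta_pos": [0,0,0],"rot": [0,0,0]}])

```text
clock: 16.6
tool_pos: [0.5258, -0.071, 0.2218]
tool_rot: [[-0.864, 0.019, 0.503], [0.016, 1.0, -0.011], [-0.503, -0.001, -0.864]]
wrist_force: [0.1, -1.0, 6.1]
finger_gap: 0.026
grip_force: 25.0
```

Request:
apply_moves(rows=[{"hand": 10,"delta_pos": [0.7,0,0],"rot": [0,0,0]},{"hand": 10,"delta_pos": [0.7,0,0],"rot": [0,0,0]},{"hand": 10,"delta_pos": [0,0,0],"rot": [0,0,0]}])

```text
clock: 16.85
tool_pos: [0.5251, -0.0711, 0.2215]
tool_rot: [[-0.863, 0.02, 0.505], [0.016, 1.0, -0.011], [-0.505, -0.002, -0.863]]
wrist_force: [5.5, 0.4, 2.4]
finger_gap: 0.026
grip_force: 25.0
```

Request:
apply_moves(rows=[{"hand": 10,"delta_pos": [0.6,0,0],"rot": [0,0,0]},{"hand": 10,"delta_pos": [0.6,0,0],"rot": [0,0,0]},{"hand": 10,"delta_pos": [0,0,0],"rot": [0,0,0]}])

```text
clock: 17.1
tool_pos: [0.5246, -0.0711, 0.2216]
tool_rot: [[-0.862, 0.02, 0.506], [0.016, 1.0, -0.012], [-0.506, -0.002, -0.862]]
wrist_force: [8.6, 0.4, 3.7]
finger_gap: 0.0261
grip_force: 25.0
```

Lip contact is felt, so I release.

Request:
apply_moves(rows=[{"hand": 10,"delta_pos": [-0.5,0,0.5],"rot": [0,0,0]},{"hand": 10,"delta_pos": [0,0,0],"rot": [0,0,0]},{"hand": 24,"delta_pos": [0,0,0],"rot": [0,0,0]},{"hand": 27,"delta_pos": [0,0,0],"rot": [0,0,0]},{"hand": 30,"delta_pos": [0,0,0],"rot": [0,0,0]},{"hand": 45,"delta_pos": [0,0,0],"rot": [0,0,0]},{"hand": 45,"delta_pos": [0,0,0],"rot": [0,0,0]},{"hand": 45,"delta_pos": [0,0,0],"rot": [0,0,0]},{"hand": 45,"delta_pos": [0,0,-10],"rot": [0,0,0]},{"hand": 45,"delta_pos": [0,0,-20],"rot": [0,0,0]},{"hand": 45,"delta_pos": [0,0,-25],"rot": [0,0,0]},{"hand": 45,"delta_pos": [0,0,-30],"rot": [0,0,0]},{"hand": 60,"delta_pos": [0,0,0],"rot": [0,0,0]},{"hand": 60,"delta_pos": [0,0,0],"rot": [0,0,0]}])

```text
clock: 18.27
tool_pos: [0.4815, -0.0702, 0.2951]
tool_rot: [[-0.863, 0.02, 0.505], [0.016, 1.0, -0.012], [-0.505, -0.002, -0.863]]
wrist_force: [-0.1, -0.2, 0.5]
finger_gap: 0.0542
grip_force: 0.0
```

```bash
python3 - <<'E'
from plan import *
print(cur())
q=step(*cur(),*over('C',.28),16,'toC')
q=step(*q,*over('C',.188),5,'dn')
E
```

```text
(array([ 0.48147598, -0.07019103,  0.29510498]), array([[-0.86277548,  0.01960158,  0.50520713],
       [ 0.01576756,  0.99980529, -0.01186423],
       [-0.50534132, -0.00227028, -0.86291656]]))
toC N 16 d [1.7, 23.8, 0.7] r [0.0032, 0.033, 0.0125] |d| 23.9 deg 2.03 end [0.5026 0.3103 0.2801] err mm [-0.4  0.7  0.1] minz 0.28
dn N 5 d [-0.1, -0.1, 18.4] r [0.0001, 0.0, -0.0] |d| 18.4 deg 0.01 end [0.503  0.3098 0.1881] err mm [0.  0.2 0.1] minz 0.188
```

Request:
apply_moves(rows=[{"hand": 60,"delta_pos": [1.7,23.8,0.7],"rot": [0.0032,0.033,0.0125]},{"hand": 60,"delta_pos": [1.7,23.8,0.7],"rot": [0.0032,0.033,0.0125]},{"hand": 60,"delta_pos": [1.7,23.8,0.7],"rot": [0.0032,0.033,0.0125]},{"hand": 60,"delta_pos": [1.7,23.8,0.7],"rot": [0.0032,0.033,0.0125]},{"hand": 60,"delta_pos": [1.7,23.8,0.7],"rot": [0.0032,0.033,0.0125]},{"hand": 60,"delta_pos": [1.7,23.8,0.7],"rot": [0.0032,0.033,0.0125]},{"hand": 60,"delta_pos": [1.7,23.8,0.7],"rot": [0.0032,0.033,0.0125]},{"hand": 60,"delta_pos": [1.7,23.8,0.7],"rot": [0.0032,0.033,0.0125]},{"hand": 60,"delta_pos": [1.7,23.8,0.7],"rot": [0.0032,0.033,0.0125]},{"hand": 60,"delta_pos": [1.7,23.8,0.7],"rot": [0.0032,0.033,0.0125]},{"hand": 60,"delta_pos": [1.7,23.8,0.7],"rot": [0.0032,0.033,0.0125]},{"hand": 60,"delta_pos": [1.7,23.8,0.7],"rot": [0.0032,0.033,0.0125]},{"hand": 60,"delta_pos": [1.7,23.8,0.7],"rot": [0.0032,0.033,0.0125]},{"hand": 60,"delta_pos": [1.7,23.8,0.7],"rot": [0.0032,0.033,0.0125]},{"hand": 60,"delta_pos": [1.7,23.8,0.7],"rot": [0.0032,0.033,0.0125]},{"hand": 60,"delta_pos": [1.7,23.8,0.7],"rot": [0.0032,0.033,0.0125]},{"hand": 60,"delta_pos": [0,0,0],"rot": [0,0,0]},{"hand": 60,"delta_pos": [0,0,0],"rot": [0,0,0]},{"hand": 60,"delta_pos": [0,0,0],"rot": [0,0,0]},{"hand": 60,"delta_pos": [0,0,0],"rot": [0,0,0]}])

```text
clock: 19.93
tool_pos: [0.502, 0.3097, 0.2775]
tool_rot: [[-0.975, 0.222, -0.005], [0.222, 0.975, 0.001], [0.005, -0.0, -1.0]]
wrist_force: [-0.0, -0.1, 0.1]
finger_gap: 0.0596
grip_force: 0.0
```

```bash
python3 - <<'E'
from plan import *
im=arm.grab_frame('top'); cv2.imwrite('pics/f1.png',cv2.resize(im[110:240,150:400],(800,416),interpolation=2)[:,:,::-1])
q=step(*cur(),*over('C',.188),5,'dn')
q=step(*q,q[0]+[0,0,.11],q[1],5,'up')
a,R=lane(.08); step(*q,a+T[:,2]*.05+T[:,0]*.01,R,15,'toL0')
E
```

```text
dn N 5 d [-0.2, 0.0, 18.0] r [0.0, -0.0008, -0.0001] |d| 18.0 deg 0.05 end [0.5028 0.3095 0.1879] err mm [-0.2 -0.1 -0.1] minz 0.188
up N 5 d [0.0, 0.0, -22.0] r [0.0, 0.0, 0.0] |d| 22.0 deg 0.0 end [0.5028 0.3095 0.2979] err mm [ 0. -0. -0.] minz 0.21
toL0 N 15 d [-2.6, -19.8, 2.4] r [-0.0035, -0.0348, -0.0132] |d| 20.1 deg 2.14 end [0.5104 0.01   0.2701] err mm [-0.2  0.5  0.6] minz 0.27
```

View pics/f1.png

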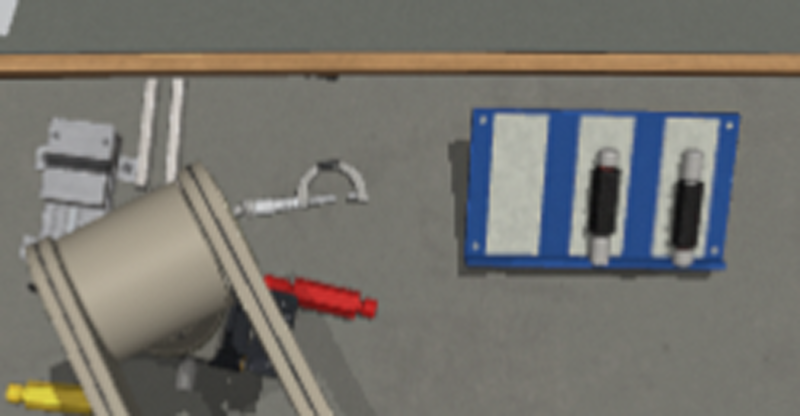

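Both placed gauges lie straight in the middle of their lanes at the lip (about (600,205) and (687,205)). Now I grip gauge C.

Request:
apply_moves(rows=[{"hand": 60,"delta_pos": [-0.2,0,18],"rot": [0,-0.0008,0]},{"hand": 60,"delta_pos": [-0.2,0,18],"rot": [0,-0.0008,0]},{"hand": 60,"delta_pos": [-0.2,0,18],"rot": [0,-0.0008,0]},{"hand": 60,"delta_pos": [-0.2,0,18],"rot": [0,-0.0008,0]},{"hand": 60,"delta_pos": [-0.2,0,18],"rot": [0,-0.0008,0]},{"hand": 60,"delta_pos": [0,0,0],"rot": [0,0,0]},{"hand": 60,"delta_pos": [0,0,0],"rot": [0,0,0]},{"hand": 10,"delta_pos": [0,0,0],"rot": [0,0,0]},{"hand": 10,"delta_pos": [0,0,0],"rot": [0,0,0]},{"hand": 10,"delta_pos": [0,0,0],"rot": [0,0,0]},{"hand": 10,"delta_pos": [0,0,0],"rot": [0,0,0]},{"hand": 10,"delta_pos": [0,0,0],"rot": [0,0,0]},{"hand": 10,"delta_pos": [0,0,0],"rot": [0,0,0]},{"hand": 10,"delta_pos": [0,0,0],"rot": [0,0,0]}])

```text
clock: 21.15
tool_pos: [0.5031, 0.3105, 0.1887]
tool_rot: [[-0.975, 0.221, 0.001], [0.221, 0.975, 0.001], [-0.0, 0.001, -1.0]]
wrist_force: [-0.5, 0.4, 1.5]
finger_gap: 0.0261
grip_force: 25.0
```

Request:
apply_moves(rows=[{"hand": 10,"delta_pos": [0,0,-27],"rot": [0,0,0]},{"hand": 10,"delta_pos": [0,0,-27],"rot": [0,0,0]},{"hand": 10,"delta_pos": [0,0,-28],"rot": [0,0,0]},{"hand": 10,"delta_pos": [0,0,-28],"rot": [0,0,0]},{"hand": 10,"delta_pos": [-2.6,-19.8,2.4],"rot": [-0.0035,-0.0348,-0.0132]},{"hand": 10,"delta_pos": [-2.6,-19.8,2.4],"rot": [-0.0035,-0.0348,-0.0132]},{"hand": 10,"delta_pos": [-2.6,-19.8,2.4],"rot": [-0.0035,-0.0348,-0.0132]},{"hand": 10,"delta_pos": [-2.6,-19.8,2.4],"rot": [-0.0035,-0.0348,-0.0132]},{"hand": 10,"delta_pos": [-2.6,-19.8,2.4],"rot": [-0.0035,-0.0348,-0.0132]},{"hand": 10,"delta_pos": [-2.6,-19.8,2.4],"rot": [-0.0035,-0.0348,-0.0132]},{"hand": 10,"delta_pos": [-2.6,-19.8,2.4],"rot": [-0.0035,-0.0348,-0.0132]},{"hand": 10,"delta_pos": [-2.6,-19.8,2.4],"rot": [-0.0035,-0.0348,-0.0132]},{"hand": 10,"delta_pos": [-2.6,-19.8,2.4],"rot": [-0.0035,-0.0348,-0.0132]},{"hand": 10,"delta_pos": [-2.6,-19.8,2.4],"rot": [-0.0035,-0.0348,-0.0132]},{"hand": 10,"delta_pos": [-2.6,-19.8,2.4],"rot": [-0.0035,-0.0348,-0.0132]},{"hand": 10,"delta_pos": [-2.6,-19.8,2.4],"rot": [-0.0035,-0.0348,-0.0132]},{"hand": 10,"delta_pos": [-2.6,-19.8,2.4],"rot": [-0.0035,-0.0348,-0.0132]},{"hand": 10,"delta_pos": [-2.6,-19.8,2.4],"rot": [-0.0035,-0.0348,-0.0132]},{"hand": 10,"delta_pos": [-2.6,-19.8,2.4],"rot": [-0.0035,-0.0348,-0.0132]},{"hand": 10,"delta_pos": [0,0,0],"rot": [0,0,0]}])

```text
clock: 22.82
tool_pos: [0.5103, 0.0085, 0.27]
tool_rot: [[-0.865, 0.022, 0.502], [0.019, 1.0, -0.012], [-0.502, -0.001, -0.865]]
wrist_force: [-0.8, 0.3, -1.4]
finger_gap: 0.0259
grip_force: 25.0
```

Request:
apply_moves(rows=[{"hand": 10,"delta_pos": [0,0,0],"rot": [0,0,0]},{"hand": 10,"delta_pos": [0,0,0],"rot": [0,0,0]},{"hand": 10,"delta_pos": [0,0,0],"rot": [0,0,0]}])

```text
clock: 23.07
tool_pos: [0.5105, 0.0116, 0.2705]
tool_rot: [[-0.866, 0.02, 0.5], [0.018, 1.0, -0.01], [-0.5, 0.001, -0.866]]
wrist_force: [-0.4, -0.0, -0.9]
finger_gap: 0.026
grip_force: 25.0
```

```bash
python3 - <<'E'
from plan import *
s=arm.state(); print(s['finger_gap'],s['wrist_force'].round(1),s['moment'].round(2))
a,R=lane(.08); print(a); q=step(*cur(),a+T[:,2]*.003+T[:,0]*.006,R,6,'dn')
E
```

```text
0.025995378070832353 [-0.4 -0.  -0.9] [0.07 0.2  0.03]
[0.52694026 0.00919729 0.2211788 ]
dn N 6 d [0.7, -0.3, 8.0] r [0.0001, -0.0, 0.0] |d| 8.0 deg 0.01 end [0.5308 0.0094 0.2268] err mm [0.2 0.3 0. ] minz 0.227
```

Request:
apply_moves(rows=[{"hand": 10,"delta_pos": [0.7,-0.3,8],"rot": [0,0,0]},{"hand": 10,"delta_pos": [0.7,-0.3,8],"rot": [0,0,0]},{"hand": 10,"delta_pos": [0.7,-0.3,8],"rot": [0,0,0]},{"hand": 10,"delta_pos": [0.7,-0.3,8],"rot": [0,0,0]},{"hand": 10,"delta_pos": [0.7,-0.3,8],"rot": [0,0,0]},{"hand": 10,"delta_pos": [0.4,-0.3,4],"rot": [0,0,0]},{"hand": 10,"delta_pos": [0.3,-0.3,3],"rot": [0,0,0]},{"hand": 10,"delta_pos": [0,0,0.8],"rot": [0,0,0]},{"hand": 10,"delta_pos": [0,0,0.5],"rot": [0,0,0]},{"hand": 10,"delta_pos": [0,0,0],"rot": [0,0,0]},{"hand": 10,"delta_pos": [0,0,0],"rot": [0,0,0]}])

```text
clock: 23.98
tool_pos: [0.5312, 0.0083, 0.227]
tool_rot: [[-0.865, 0.021, 0.501], [0.018, 1.0, -0.01], [-0.501, 0.0, -0.865]]
wrist_force: [0.2, -0.4, -0.9]
finger_gap: 0.0255
grip_force: 25.0
```

Request:
apply_moves(rows=[{"hand": 10,"delta_pos": [0,0,0.5],"rot": [0,0,0]},{"hand": 10,"delta_pos": [0,0,0.5],"rot": [0,0,0]},{"hand": 10,"delta_pos": [0,0,0],"rot": [0,0,0]}])

```text
clock: 24.23
tool_pos: [0.5316, 0.0084, 0.2259]
tool_rot: [[-0.865, 0.021, 0.501], [0.018, 1.0, -0.01], [-0.501, 0.0, -0.866]]
wrist_force: [-0.2, -0.2, -1.7]
finger_gap: 0.0258
grip_force: 25.0
```

Request:
apply_moves(rows=[{"hand": 10,"delta_pos": [0,0,0.4],"rot": [0,0,0]},{"hand": 10,"delta_pos": [0,0,0.4],"rot": [0,0,0]},{"hand": 10,"delta_pos": [0,0,0],"rot": [0,0,0]}])

```text
clock: 24.48
tool_pos: [0.5319, 0.0084, 0.225]
tool_rot: [[-0.866, 0.021, 0.5], [0.018, 1.0, -0.01], [-0.5, 0.0, -0.866]]
wrist_force: [0.2, 0.3, -1.1]
finger_gap: 0.0257
grip_force: 25.0
```

Request:
apply_moves(rows=[{"hand": 10,"delta_pos": [0,0.7,0.5],"rot": [0,0,0]},{"hand": 10,"delta_pos": [0,0,0.5],"rot": [0,0,0]},{"hand": 10,"delta_pos": [0,0,0],"rot": [0,0,0]}])

```text
clock: 24.73
tool_pos: [0.5325, 0.0091, 0.2241]
tool_rot: [[-0.866, 0.021, 0.5], [0.018, 1.0, -0.01], [-0.5, 0.0, -0.866]]
wrist_force: [-0.0, -0.2, -0.9]
finger_gap: 0.0256
grip_force: 25.0
```

Request:
apply_moves(rows=[{"hand": 10,"delta_pos": [0,0,0.4],"rot": [0,0,0]},{"hand": 10,"delta_pos": [0,0,0.4],"rot": [0,0,0]},{"hand": 10,"delta_pos": [0,0,0],"rot": [0,0,0]}])

```text
clock: 24.98
tool_pos: [0.5328, 0.0091, 0.2237]
tool_rot: [[-0.866, 0.021, 0.5], [0.018, 1.0, -0.01], [-0.5, 0.0, -0.866]]
wrist_force: [-5.0, 0.3, 4.7]
finger_gap: 0.0259
grip_force: 25.0
```

Request:
apply_moves(rows=[{"hand": 10,"delta_pos": [1,0,0],"rot": [0,0,0]},{"hand": 10,"delta_pos": [1,0,0],"rot": [0,0,0]},{"hand": 10,"delta_pos": [1,0,0],"rot": [0,0,0]},{"hand": 10,"delta_pos": [1,0,0],"rot": [0,0,0]},{"hand": 10,"delta_pos": [0,0,0],"rot": [0,0,0]}])

```text
clock: 25.4
tool_pos: [0.5295, 0.0091, 0.2218]
tool_rot: [[-0.865, 0.021, 0.501], [0.018, 1.0, -0.01], [-0.501, 0.0, -0.865]]
wrist_force: [-0.7, -0.1, 3.3]
finger_gap: 0.0257
grip_force: 25.0
```

Request:
apply_moves(rows=[{"hand": 10,"delta_pos": [0.7,0,0],"rot": [0,0,0]},{"hand": 10,"delta_pos": [0.7,0,0],"rot": [0,0,0]},{"hand": 10,"delta_pos": [0,0,0],"rot": [0,0,0]}])

```text
clock: 25.65
tool_pos: [0.5284, 0.0091, 0.2211]
tool_rot: [[-0.865, 0.021, 0.501], [0.018, 1.0, -0.01], [-0.501, 0.0, -0.865]]
wrist_force: [-0.5, -0.9, 3.6]
finger_gap: 0.0263
grip_force: 25.0
```

Request:
apply_moves(rows=[{"hand": 10,"delta_pos": [0.6,0,0],"rot": [0,0,0]},{"hand": 10,"delta_pos": [0.6,0,0],"rot": [0,0,0]},{"hand": 10,"delta_pos": [0,0,0],"rot": [0,0,0]}])

```text
clock: 25.9
tool_pos: [0.5274, 0.0092, 0.2206]
tool_rot: [[-0.865, 0.021, 0.501], [0.018, 1.0, -0.01], [-0.501, 0.0, -0.865]]
wrist_force: [0.6, 0.5, 3.9]
finger_gap: 0.0258
grip_force: 25.0
```

Request:
apply_moves(rows=[{"hand": 10,"delta_pos": [0.6,0,0],"rot": [0,0,0]},{"hand": 10,"delta_pos": [0.6,0,0],"rot": [0,0,0]},{"hand": 10,"delta_pos": [0,0,0],"rot": [0,0,0]}])

```text
clock: 26.15
tool_pos: [0.5269, 0.0091, 0.2205]
tool_rot: [[-0.864, 0.021, 0.503], [0.018, 1.0, -0.01], [-0.503, 0.0, -0.864]]
wrist_force: [6.3, 0.6, 2.0]
finger_gap: 0.0259
grip_force: 25.0
```

Request:
apply_moves(rows=[{"hand": 10,"delta_pos": [0.6,0,0],"rot": [0,0,0]},{"hand": 10,"delta_pos": [0.6,0,0],"rot": [0,0,0]},{"hand": 10,"delta_pos": [0,0,0],"rot": [0,0,0]}])

```text
clock: 26.4
tool_pos: [0.5264, 0.0091, 0.2206]
tool_rot: [[-0.863, 0.021, 0.505], [0.018, 1.0, -0.01], [-0.505, 0.0, -0.863]]
wrist_force: [8.9, -0.1, 2.9]
finger_gap: 0.0261
grip_force: 25.0
```

Lip reached. I release, retreat and check the whole row.

Request:
apply_moves(rows=[{"hand": 10,"delta_pos": [-0.5,0,0.5],"rot": [0,0,0]},{"hand": 10,"delta_pos": [0,0,0],"rot": [0,0,0]},{"hand": 24,"delta_pos": [0,0,0],"rot": [0,0,0]},{"hand": 27,"delta_pos": [0,0,0],"rot": [0,0,0]},{"hand": 30,"delta_pos": [0,0,0],"rot": [0,0,0]},{"hand": 45,"delta_pos": [0,0,0],"rot": [0,0,0]},{"hand": 45,"delta_pos": [0,0,0],"rot": [0,0,0]},{"hand": 45,"delta_pos": [0,0,0],"rot": [0,0,0]},{"hand": 45,"delta_pos": [0,0,-10],"rot": [0,0,0]},{"hand": 45,"delta_pos": [0,0,-20],"rot": [0,0,0]},{"hand": 45,"delta_pos": [0,0,-25],"rot": [0,0,0]},{"hand": 45,"delta_pos": [0,0,-30],"rot": [0,0,0]},{"hand": 45,"delta_pos": [10,0,-30],"rot": [0,0,0]},{"hand": 45,"delta_pos": [20,0,-30],"rot": [0,0,0]},{"hand": 45,"delta_pos": [0,0,-30],"rot": [0,0,0]},{"hand": 45,"delta_pos": [0,0,-30],"rot": [0,0,0]},{"hand": 45,"delta_pos": [0,0,0],"rot": [0,0,0]},{"hand": 45,"delta_pos": [0,0,0],"rot": [0,0,0]},{"hand": 45,"delta_pos": [0,0,0],"rot": [0,0,0]}])

```text
clock: 27.98
tool_pos: [0.3974, 0.0118, 0.3805]
tool_rot: [[-0.866, 0.021, 0.5], [0.018, 1.0, -0.01], [-0.5, 0.0, -0.866]]
wrist_force: [-0.1, -0.4, -0.5]
finger_gap: 0.0452
grip_force: 0.0
```

```bash
python3 - <<'E'
from plan import *
im=arm.grab_frame('top'); im2=arm.grab_frame('side')
cv2.imwrite('pics/g1.png',np.vstack([cv2.resize(im[120:220,200:400],(600,300),interpolation=2),cv2.resize(im2[110:210,180:380],(600,300),interpolation=2)])[:,:,::-1])
E
```

```text
(no output)
```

View pics/g1.png

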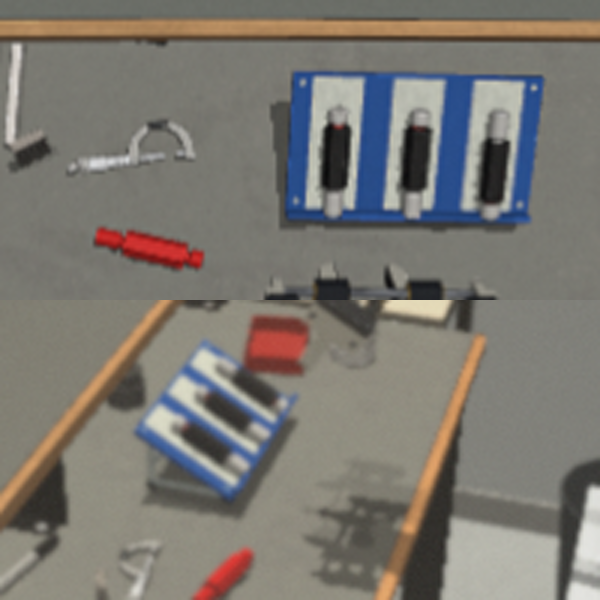

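All three gauges lie in their lanes with their ends at the lip (top half, at (336,160), (415,163) and (494,165)). The block, the micrometer and the red look-alike are where they were. I hand the job in.

```bash
python3 -c "
from workcell import arm
print(arm.finish_job())"
```

```text
the job is handed in; nothing more can be done
None
```

The three black plug gauges lie flat, one along the middle of each white lane with its lower end against the lip. I handed the job in at about 28 s, with the gripper clear and the block and micrometer undisturbed; no verdict was returned.

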